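# Bond a brake lining to its backing plate in the hand press

## Task

Lay the large loose friction lining squarely and centred on the steel backing plate that waits in the channel of the hand press, then slide the plate with the lining on it along the channel, under the ram, until it is fully home against the end stop. Then press the plunger head right down to its stop, hold it there for about a second and let it spring back up, leaving the lining square on the plate, the plate home and the other things on the bench undisturbed.

Things in the scene. Friction and masses are not known exactly. Their poses are not given: they have to be found in the camera images.
- press: Grey hand press fixed to the bench. Origin on the bench top, right below the plunger axis; z up; a straight channel runs along its y. Bed 25 mm above the bench, from y = -240 mm (open mouth) to the end stop; two side rails 6 mm high, 14 mm wide, inner faces at x = +-32 mm. The base is 110 mm wide.
- stop_face (a point): On the press: middle of the end stop's face towards the mouth, on the bed (y = +75 mm from the press origin, 25 mm above the bench); the stop is 20 mm high. Behind it a 92 mm wide column (y = 85 to 145 mm, 120 mm high) carries a 50 mm wide arm (y = -20 to 145 mm, 88 to 118 mm above the bench) that holds the plunger over the bed.
- plunger_top (a point): Centre of the top of the plunger's black mushroom head: 42 mm diameter, flat top 30 mm diameter, 160 mm above the bench when up, 140 mm at its stop. Stands on the press's z axis.
- plunger (a joint): Travel of the plunger in m: 0 up (rest), 0.020 fully down on its stop. A spring returns it: about 5 N starts it, about 10 N holds it at the stop. Its 36 mm round foot is 70 mm above the bench when up (21 mm clear of the stacked lining) and comes down to 50 mm, right at the lining's face (49 mm).
- plate: Frame of the loose steel backing plate; see plate_center. Origin at the centre of its underside.
- plate_center (a point): Centre (half-way up) of the loose bare steel backing plate: 60 mm (x) by 150 mm (its y, along the channel) by 8 mm thick, about 0.4 kg, lying on the bed between the rails (2 mm play each side) near the channel's mouth, its axes along the press's. It slides along the channel when its outer end face is pushed; against the end stop its centre is at the ram axis.
- lining: Frame of the large friction lining; see lining_center. Origin at the centre of its underside.
- lining_center (a point): Centre (half-way up) of the large loose friction lining: plain dark grey block 46 mm (x) by 120 mm (y) by 16 mm high (z) with a thin groove across its middle, about 0.18 kg, lying flat on the bench. Either end may face either way.
- small_pad: Bystander: small finished brake pad, 36 by 64 mm, 12 mm high with its own steel back. Not the lining. Origin at underside centre.
- oil_filter: Bystander: white oil filter can, 76 mm diameter, 88 mm high. Origin at underside centre.
- grease_jar: Bystander: amber jar, 64 mm diameter, 70 mm high. Origin at underside centre.
- wrench: Bystander: steel wrench 190 mm long lying flat along its x. Origin underneath it.
- socket: Bystander: steel socket, 26 mm diameter, 30 mm high. Origin at underside centre.
- plug_carton: Bystander: small carton 28 by 85 mm, 28 mm high. Origin at underside centre.
- mug: Bystander: white mug, 82 mm diameter, 92 mm high. Origin at underside centre.
Mind the look-alikes: they are no part of the job. Leave any pink look-alike of the plate alone.

How it is judged:
By the outcome, as a careful person would: the job done as asked, in the order asked, and still so for the second after the job is handed in, with the robot touching nothing.
It also fails if it takes over 62 s, if anything falls off the work surface, if the arm or the gripper's body presses on something with over 40 N, if the wrist force passes 120 N, or if a joint passes its speed limit or range.

## Robot

A 6-joint arm with a two-finger parallel gripper is mounted at the origin on the work surface. World frame = base frame: x ahead of the robot, y to its left, z up, the work surface at z = 0. Lengths are in mm, angles in degrees, forces in N, time in s.
With the tool pointing down it reaches from about 350 to 875 mm from the base axis. Payload 4.2 kg.
Tool frame: the origin (TCP) lies at the very end of the fingers, on their centre line; the grasp point (between the pads) lies 19 mm behind it; z points along the fingers, y is the direction in which the jaws open and shut (so a half turn about z gives the same grasp; the last joint's range is limited). The gripper opens to 85 mm and grips with 20 to 120 N. Pads are 22 mm wide; open, the fingers measure 114 mm over their backs; the gripper's body (76 mm by 85 mm) begins 54 mm behind the grasp point. The pads swing forward as they close: fully open they stand 13 mm farther back than shut.
Start: joints at [-55.027, 22.042, 0.453, 0, -68.411, -14.817], TCP at [215.382, -586.694, 231.312] pointing down, gripper open.
Joint ranges: [-179.83, 179.83], [-69.29, 118.12], [-61.27, 80.66], [-181.25, 117.63], [-171.15, -9.14], [-177.46, 177.46]. Speed limits (degrees/s): [159.86, 159.86, 180, 180, 180, 180].

## Interface

Orientations are given as [roll, pitch, yaw] about the fixed x, y, z axes, in that order (R = Rz(yaw) Ry(pitch) Rx(roll)).
In Python, from station import telemetry, vision, arm gives the robot as it stands.
- The arm moves only by the tool step_arm, never from a script. Its argument "steps" is a list of rows, each a list of 3 entries, a list of its own where there are three numbers: the shift along the tool's x, y, z in m, then the turn about the tool's z in degrees, then the closure, from 0 (fully open) to 1 (shut). A call has 1 to 12 rows; each row shifts and turns the commanded pose from where the row before left it, along the tool's axes as they then stand; what a row does not reach is not made up. A row lasts 1/10 s, in which the tool goes at most 50 mm and 8.59 degrees, less where a joint would pass 70% of its speed; a pose out of reach is approached as far as the arm can. A call with a gripper value outside its range is refused whole. The fingers move at their own pace and stop on an object; "squeeze" is the grip in N (left out, the last holds). Time passes only in rows, so rows that do not move let the fingers close. It gives the time, the measured TCP pose, the force and the opening at its end, in the units of the state.
- telemetry.sense(): the state, without advancing time (a new reading comes with each control period).
- vision.capture(name): name is "scene" or "top" or "wrist"; returns the picture (400x640x3 uint8, red, green, blue); there is no depth.
- vision.get_calibration(name): a dict with "camera_matrix" (3x3 intrinsics, pixels), "k1" (the pictures are not rectified: a ray, as slopes to the right and down, at radius r is drawn at 1 + k1 r^2 times it, then the intrinsics apply), "origin" and "rotation" of the camera in the world. Camera axes: x right, y up, looking along -z (the intrinsics and any distortion apply to the point x, -y, -z); pixel columns grow to the right and rows downward; lengths in mm; the calibration is good to about 2 mm. A picture is of the moment at which its call begins: read the wrist's pose just before it. get_calibration takes no time and is no camera call; for the wrist camera it gives the pose at the moment of the call.
- arm.close_job(): hands the job in, once; it reports no verdict.
The state is a dict: "time": time; "qpos": joint angles; "qvel": joint speeds; "effort": joint torques, N m; "eef_pos": TCP position; "tcp_rot": TCP orientation; "ft_force": force on the tool from outside, world axes, zero at the start; "moment": the same for the moment, N m; "finger_gap": opening from 0.0 (shut) to 1.0 (fully open).
Only numpy, scipy, OpenCV 4.12 (cv2) and the standard library are available. Lean on these libraries where they do the work, as an engineer would, in place of code of your own. Each camera call takes 0.05 s, during which the arm holds its last target. There are 200 camera calls.

## Working session

There is one attempt and no reset: what is moved stays moved. The work goes in short steps, Python scripts to look and compute and a tool call to move; the robot and the scene stay as the last step left them, time stands still between calls to the robot, and variables do not carry over. Pictures are saved under pics/ and viewed, about 8 in all and at most 12, crops included, and the job is handed in when it is done.

Besides the shell and the picture viewer there is one more tool, called in YAML: its name, and indented under it one key for each argument. step_arm: Moves the arm, as the interface text tells. Its arguments: {"type":"object","properties":{"steps":{"type":"array","items":{"type":"array"}},"squeeze":{"type":"number"}},"required":["steps"]}

```bash
mkdir -p pics
cat > h.py <<'E'
import numpy as np, cv2
from station import telemetry, vision, arm
def snap(n,f):
    im=vision.capture(n); cv2.imwrite('pics/'+f,im[:,:,::-1]); return im
def ray(n,u,v,c=None):
    c=c or vision.get_calibration(n); K=np.array(c['camera_matrix'],float)
    x,y=(u-K[0,2])/K[0,0],(v-K[1,2])/K[1,1]
    rd=np.hypot(x,y); r=rd
    for _ in range(30): r=rd/(1+c['k1']*r*r)
    s=r/rd if rd>0 else 1
    d=np.array(c['rotation'],float)@np.array([x*s,-y*s,-1]); return np.array(c['origin'],float),d
def at(n,u,v,z,c=None):
    o,d=ray(n,u,v,c); return o+d*(z-o[2])/d[2]
def proj(n,P,c=None):
    c=c or vision.get_calibration(n); K=np.array(c['camera_matrix'],float)
    p=np.array(c['rotation'],float).T@(np.array(P,float)-np.array(c['origin'],float))
    x,y=p[0]/-p[2],-p[1]/-p[2]; f=1+c['k1']*(x*x+y*y)
    return np.array([K[0,0]*x*f+K[0,2],K[1,1]*y*f+K[1,2]])
E
python3 - <<'E'
from h import *
a=snap('top','top0.png'); b=snap('scene','scene0.png')
for n in('top','scene','wrist'):
    c=vision.get_calibration(n); print(n,c['origin'],np.round(c['rotation'],3).tolist(),c['camera_matrix'],c['k1'])
print(telemetry.sense())
E
```

```text
top [ 431.95583591   23.91864618 1465.98414151] [3.733, -0.31, -88.511] [[437.76762181   0.         317.7960288 ]
 [  0.         437.76762181 207.19414441]
 [  0.           0.           1.        ]] -0.11351837266104887
scene [1119.35936135 -218.81189174  911.20470865] [40.905, 0.698, 69.196] [[361.28159204   0.         320.13250457]
 [  0.         361.28159204 201.43242044]
 [  0.           0.           1.        ]] -0.01285593509977927
wrist [ 147.10781672 -612.01098533  373.62438834] [-16.612, -0.139, 110.143] [[326.03334927   0.         323.0898103 ]
 [  0.         326.03334927 200.95725411]
 [  0.           0.           1.        ]] -0.002028071094674492
{'time': 0.1, 'qpos': array([-5.50284882e+01,  2.20858688e+01,  3.89195788e-01, -2.36337979e-02,
       -6.84122500e+01, -1.48170231e+01]), 'qvel': array([-0.01891593, -0.04623666,  0.13700448,  0.02371968, -0.01904646,
       -0.02096346]), 'effort': array([-1.84786654e-04, -3.93319523e+01,  1.88929850e+01,  4.19808358e+00,
       -2.61054418e-03,  1.24995847e-05]), 'eef_pos': array([ 215.18508807, -586.24316971,  230.35131373]), 'tcp_rot': array([ 1.79889082e+02, -6.62638374e-03, -1.59854221e+02]), 'ft_force': array([-0.37913488, -0.3079798 , -0.1511952 ]), 'moment': array([-0.00407888,  0.0377625 ,  0.03146733]), 'finger_gap': 0.9983781484866778}
```

View pics/top0.png

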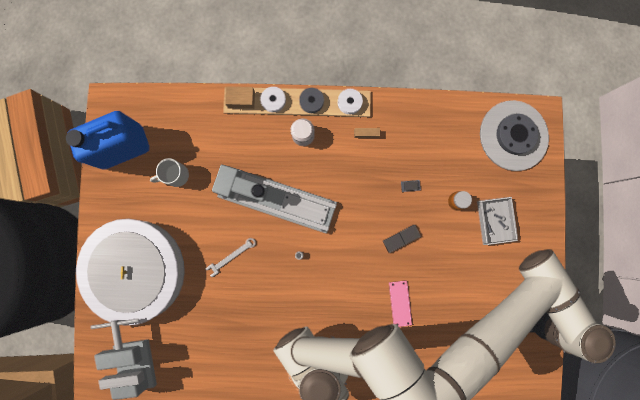

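View pics/scene0.png

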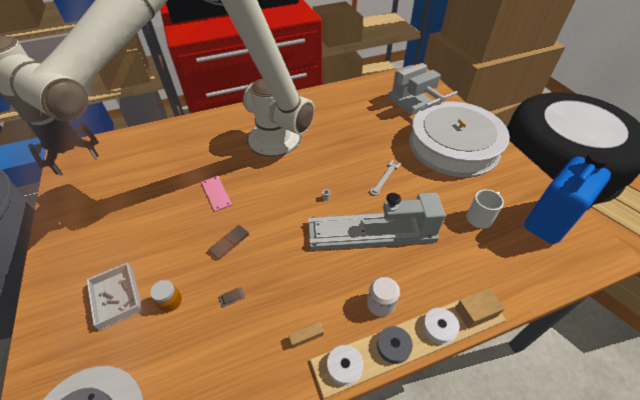

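Top view: lining at about (402,239); press from (335,220) (mouth) to (222,180) (column), head at (258,190). The pink decoy is at (400,303).

```bash
python3 - <<'E'
s=open('h.py').read()
s=s.replace("import numpy as np, cv2","import numpy as np, cv2\nfrom scipy.spatial.transform import Rotation as Ro")
s=s.replace("np.array(c['rotation'],float)","Ro.from_euler('xyz',c['rotation'],degrees=True).as_matrix()")
open('h.py','w').write(s)
E
python3 - <<'E'
from h import *
im=cv2.imread('pics/top0.png')
cv2.imwrite('pics/crop1.png',cv2.resize(im[155:260,200:430],(0,0),fx=3.47,fy=3.47,interpolation=cv2.INTER_CUBIC))
for uv in[(402,239),(335,220),(258,190)]: print(at('top',*uv,16))
E
```

```text
[ 428.22697802 -263.95780612   16.        ]
[485.71921095 -39.58737932  16.        ]
[578.89984837 219.25401394  16.        ]
```

View pics/crop1.png

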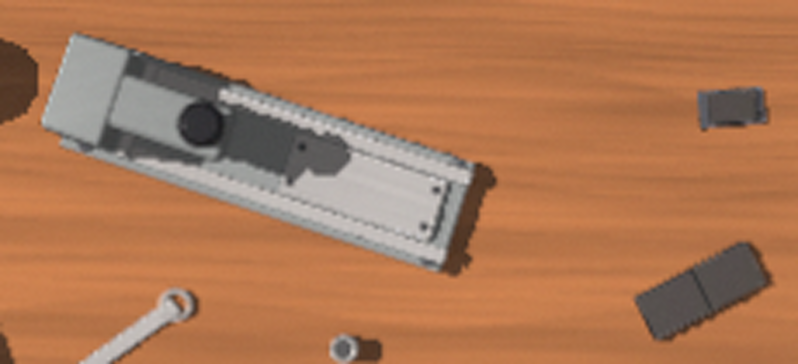

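Run:
```python
from h import *
f=lambda p,z: at('top',200+(p[0]+.5)/3.47-.5,155+(p[1]+.5)/3.47-.5,z)[:2]
L=np.array([f(p,16) for p in[(747,241),(771,280),(660,340),(636,298)]])
print('lin',L.mean(0),np.linalg.norm(L-np.roll(L,-1,0),axis=1),[np.degrees(np.arctan2(*(L[a]-L[b])[::-1])) for a,b in((0,3),(1,2),(0,1),(3,2))])
h=f((201,123),158); 
m1,m2=f((472,163),31),f((438,268),31); m=(m1+m2)/2
d=h-m; print('head',h,'mouth',m,np.linalg.norm(m1-m2),np.linalg.norm(d),'dir',np.degrees(np.arctan2(d[1],d[0])))
print('perp',np.degrees(np.arctan2(*(m1-m2)[::-1])))
c1,c2,c3=f((72,35),120),f((130,52),120),f((42,126),120)
print('col',np.linalg.norm(c1-c2),np.linalg.norm(c1-c3),np.degrees(np.arctan2(*(c1-c2)[::-1])),np.degrees(np.arctan2(*(c1-c3)[::-1])))
p1,p2=f((450,181),33),f((435,240),33); print('plate end',(p1+p2)/2,np.linalg.norm(p1-p2),np.linalg.norm((p1+p2)/2-h))
s=telemetry.sense(); print(s['eef_pos'],s['tcp_rot'])
for q in ('small',(732,108)),: print(f(q[1],12))
```

```text
lin [ 431.15571968 -265.40175053] [ 43.94963098 122.05706542  46.15241569 120.75663065] [np.float64(-61.77945390498098), np.float64(-60.703578233889914), np.float64(32.907878476748174), np.float64(31.09267699883767)]
head [564.20223621 201.41410658] mouth [495.58155028 -24.82797628] 104.5206973856818 236.4197085553275 dir 73.12711030889895
perp -16.53771038708053
col 55.03049660050237 86.0751548744768 75.0268648011509 -15.85893079167335
plate end [499.8361954  -12.81033056] 57.57040989860429 223.68526254578956
[ 215.18508807 -586.24316971  230.35131373] [ 1.79889082e+02 -6.62638374e-03 -1.59854221e+02]
[ 607.3676767  -291.44043254]
```

step_arm:
  steps:
    - [[-0.0313,0.0227,0],0,0]
    - [[-0.0313,0.0227,0],0,0]
    - [[-0.0313,0.0227,0],0,0]
    - [[-0.0313,0.0227,0],0,0]
    - [[-0.0313,0.0227,0],0,0]
    - [[-0.0313,0.0227,0],0,0]
    - [[-0.0313,0.0227,0],0,0]
    - [[-0.0313,0.0227,0],0,0]
    - [[-0.0313,0.0227,0],0,0]
    - [[-0.0313,0.0227,0],0,0]

```text
time: 1.1
eef_pos: [431.4, -264.2, 231.0]
tcp_rot: [180.0, -0.0, -159.8]
ft_force: [0.7, -0.8, 0.3]
finger_gap: 1.001
```

step_arm:
  steps:
    - [[0,0,0],-8.2,0]
    - [[0,0,0],-8.2,0]
    - [[0,0,0],-8.2,0]
    - [[0,0,0],-8.2,0]
    - [[0,0,0],-8.2,0]
    - [[0,0,0],-8.2,0]
    - [[0,0,0],-8.2,0]
    - [[0,0,0],-8.2,0]
    - [[0,0,0],-8.2,0]
    - [[0,0,0],-8.2,0]
    - [[0,0,0],-8.2,0]
    - [[0,0,0],-8.2,0]

```text
time: 2.3
eef_pos: [430.7, -265.6, 230.8]
tcp_rot: [180.0, 0.1, -61.1]
ft_force: [0.1, -0.5, 0.6]
finger_gap: 1.002
```

step_arm:
  steps:
    - [[0,0,0],0,0]
    - [[0,0,0],0,0]

```text
time: 2.5
eef_pos: [430.8, -265.7, 231.0]
tcp_rot: [180.0, 0.0, -61.6]
ft_force: [-0.1, -0.1, -0.0]
finger_gap: 0.997
```

Run:
```python
from h import *
import json
s=telemetry.sense();c=vision.get_calibration('wrist'); im=snap('wrist','w1.png')
print(s['time'],s['eef_pos'],s['tcp_rot'],c['origin'],c['rotation'])
import pickle; pickle.dump(c,open('c1.pkl','wb'))
cv2.imwrite('pics/w1b.png',cv2.resize(im[:,:,::-1],(800,500),interpolation=cv2.INTER_CUBIC))
```

```text
2.5 [ 430.7919232  -265.66734782  231.03495157] [ 1.79979272e+02  3.03328797e-02 -6.16203935e+01] [ 465.50196625 -330.14610722  374.29117269] [-1.66533780e+01  1.17594648e-03 -1.51623005e+02]
```

View pics/w1b.png

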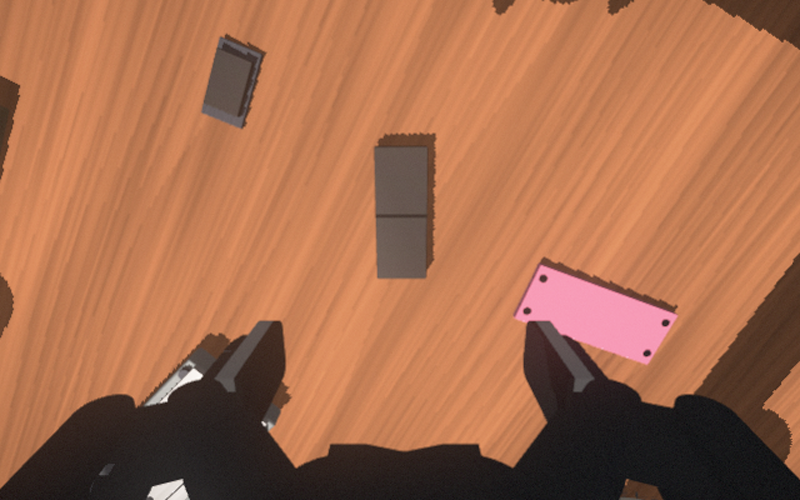

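Lining seen at (401,212) in the enlarged picture, corners (375,147), (427,147), (427,278), (378,278), nearly square with the jaws.

Run:
```python
from h import *
import pickle; c=pickle.load(open('c1.pkl','rb'))
L=np.array([at('wrist',p[0]*.8,p[1]*.8,16,c)[:2] for p in[(375,147),(427,147),(427,278),(378,278)]])
print(L.mean(0),np.linalg.norm(L-np.roll(L,-1,0),axis=1),[np.degrees(np.arctan2(*(L[a]-L[b])[::-1])) for a,b in((0,3),(1,2),(0,1),(3,2))])
g=np.array([at('wrist',p[0]*.8,p[1]*.8,16,c)[:2] for p in[(376,215.5),(427,215.5)]]); print('groove',g.mean(0))
```

```text
[ 432.01687814 -264.23291524] [ 44.3331239  118.92673434  45.86755632 118.91237157] [np.float64(-61.43129688212938), np.float64(-60.692030158566006), np.float64(28.376637032192242), np.float64(28.377486624584066)]
groove [ 432.26535643 -264.15698973]
```

step_arm:
  steps:
    - [[-0.0007,-0.0018,0.04],0,0]
    - [[0,0,0.04],0,0]
    - [[0,0,0.04],0,0]
    - [[0,0,0.04],0,0]
    - [[0,0,0.03],0,0]
    - [[0,0,0.02],0,0]
    - [[0,0,0.01],0,0]
    - [[0,0,0.006],0,0]
    - [[0,0,0.001],0,0]

```text
time: 3.45
eef_pos: [432.5, -264.4, 4.3]
tcp_rot: [-180.0, -0.0, -61.5]
ft_force: [-0.2, -0.1, 0.5]
finger_gap: 0.997
```

step_arm:
  squeeze: 40
  steps:
    - [[0,0,0],0,0.3]
    - [[0,0,0],0,0.4]
    - [[0,0,0],0,0.6]
    - [[0,0,0],0,0.8]
    - [[0,0,0],0,0.8]
    - [[0,0,0],0,0.8]
    - [[0,0,0],0,0.8]

```text
time: 4.15
eef_pos: [433.1, -264.5, 5.5]
tcp_rot: [-179.9, -0.1, -61.4]
ft_force: [-0.5, 0.7, 6.5]
finger_gap: 0.522
```

step_arm:
  steps:
    - [[0,0,-0.005],0,0.8]
    - [[0,0,-0.015],0,0.8]
    - [[0,0,-0.03],0,0.8]
    - [[0,0,-0.04],0,0.8]
    - [[0,0,-0.035],0,0.8]
    - [[0,0,-0.02],0,0.8]

```text
time: 4.75
eef_pos: [432.8, -264.5, 152.2]
tcp_rot: [-179.8, -0.2, -61.4]
ft_force: [-0.1, 0.6, -3.0]
finger_gap: 0.521
```

step_arm:
  steps:
    - [[-0.0122,-0.0115,0],0,0.8]
    - [[-0.025,-0.024,0],0,0.8]
    - [[-0.03,-0.029,0],0,0.8]
    - [[-0.03,-0.029,0],0,0.8]
    - [[-0.03,-0.029,0],0,0.8]
    - [[-0.03,-0.029,0],0,0.8]
    - [[-0.03,-0.029,0],0,0.8]
    - [[-0.03,-0.028,0],0,0.8]
    - [[-0.0175,-0.017,0],0,0.8]
    - [[-0.007,-0.007,0],0,0.8]

```text
time: 5.75
eef_pos: [520.9, 61.2, 148.9]
tcp_rot: [180.0, 0.0, -61.3]
ft_force: [-0.8, 0.6, -2.7]
finger_gap: 0.526
```

step_arm:
  steps:
    - [[0,0,0],3.3,0.8]
    - [[0,0,0],7,0.8]
    - [[0,0,0],7,0.8]
    - [[0,0,0],7,0.8]
    - [[0,0,0],7,0.8]
    - [[0,0,0],7,0.8]
    - [[0,0,0],5,0.8]
    - [[0,0,0],2,0.8]
    - [[0,0,0],0,0.8]
    - [[0,0,0],0,0.8]

```text
time: 6.75
eef_pos: [520.4, 58.6, 149.1]
tcp_rot: [180.0, -0.0, -106.7]
ft_force: [-0.5, -0.1, -1.5]
finger_gap: 0.521
```

Run:
```python
from h import *
s=telemetry.sense();c=vision.get_calibration('wrist'); im=snap('wrist','w2.png')
print(s['time'],s['eef_pos'],s['tcp_rot'],c['origin'],c['rotation'],s['ft_force'])
import pickle; pickle.dump(c,open('c2.pkl','wb'))
cv2.imwrite('pics/w2b.png',cv2.resize(im[:,:,::-1],(800,500),interpolation=cv2.INTER_CUBIC))
```

```text
6.75 [520.42344609  58.59808184 149.12164385] [ 1.79954683e+02 -2.22226542e-02 -1.06745764e+02] [499.65341869 -11.48455095 292.40404803] [-1.66079529e+01 -4.88559772e-02  1.63250913e+02] [-0.50728836 -0.07588262 -1.52333471]
```

View pics/w2b.png

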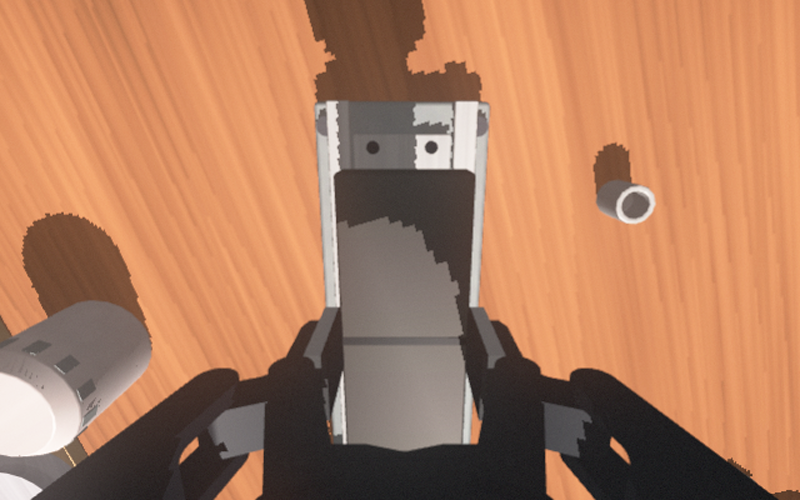

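The lining hangs square in the jaws above the channel; plate end with screws (372,147), (431,147), mouth edge at row ~102. A closer crop for edges.

Run:
```python
import cv2
im=cv2.imread('pics/w2.png')
cv2.imwrite('pics/w2c.png',cv2.resize(cv2.convertScaleAbs(im[72:192,245:400],alpha=1.3),(0,0),fx=5,fy=5,interpolation=cv2.INTER_CUBIC))
```

```text
(no output)
```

View pics/w2c.png

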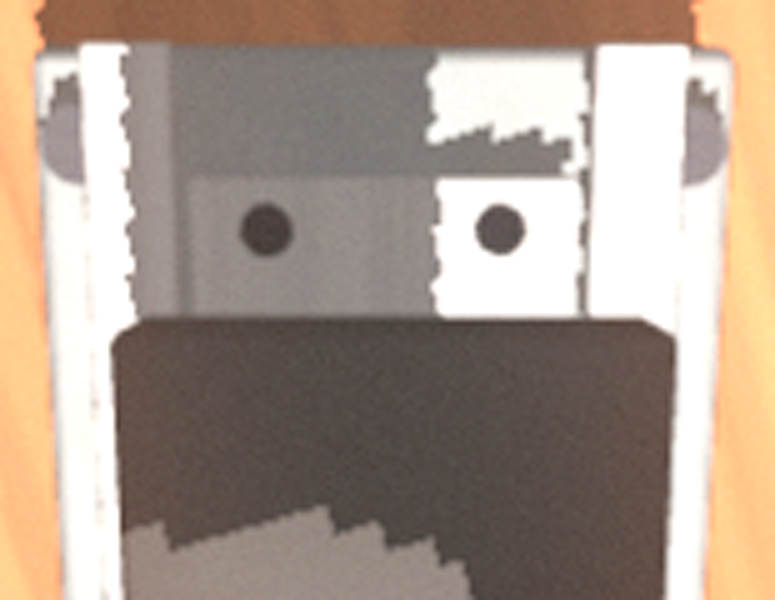

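Run:
```python
from h import *
import pickle; c=pickle.load(open('c2.pkl','rb'))
f=lambda p,z: at('wrist',245+(p[0]+.5)/5-.5,72+(p[1]+.5)/5-.5,z,c)[:2]
tcp=np.array([520.42,58.6]); psi=np.radians(-106.75); X=np.array([np.cos(psi),np.sin(psi)]);Y=np.array([np.sin(psi),-np.cos(psi)])
T=lambda p:np.round([(p-tcp)@X,(p-tcp)@Y],2)
for n,p,z in[('railL in',(172,60),31),('railR in',(597,60),31),('railL out',(80,60),31),('railR out',(688,60),31),('mouthL',(80,43),31),('mouthR',(690,43),31),
 ('plateL',(189,240),33),('plateR',(582,240),33),('plateendL',(190,177),33),('plateendR',(575,177),33),('scL',(267,230),33),('scR',(500,230),33),
 ('linbL',(140,318),144.6),('linbR',(645,318),144.6),('lintL',(113,345),160.6),('lintR',(674,340),160.6)]: print(n,T(f(p,z)),f(p,z).round(1))
# side edges of press base/rail directions: left rail outer lower
for n,p,z in [('railLo2',(108,560),31),('linL2',(125,590),160.6),('linR2',(664,590),160.6)]: print(n,T(f(p,z)))
# rail outer edges further down
```

```text
railL in [ 87.68 -33.41] [527.1 -35. ]
railR in [87.69 30.83] [465.6 -16.5]
railL out [ 87.68 -47.31] [540.5 -39. ]
railR out [87.69 44.59] [452.4 -12.5]
mouthL [ 90.1  -47.18] [539.6 -41.3]
mouthR [90.11 44.77] [451.6 -14.8]
plateL [ 61.34 -31.54] [532.9  -9.2]
plateR [61.34 29.21] [474.8   8.3]
plateendL [ 70.7  -31.05] [529.8 -18.1]
plateendR [70.7  27.83] [473.4  -1.1]
scL [ 62.84 -19.45] [520.9  -7.2]
scR [62.84 16.51] [486.5   3.2]
linbL [ 59.64 -22.72] [525.   -5.1]
linbR [59.63 22.36] [481.8   7.9]
lintL [ 58.97 -22.54] [525.   -4.4]
lintR [59.36 22.3 ] [482.    8.2]
railLo2 [ 10.06 -46.94]
linL2 [ 38.74 -22.53]
linR2 [38.73 22.48]
```

step_arm:
  steps:
    - [[-0.001,-0.0003,0.01],0,0.8]
    - [[-0.002,-0.001,0.025],0,0.8]
    - [[-0.0007,0,0.025],0,0.8]
    - [[0,0,0.018],0,0.8]
    - [[0,0,0.01],0,0.8]
    - [[0,0,0.004],0,0.8]
    - [[0,0,0],0,0.8]
    - [[0,0,0],0,0.8]

```text
time: 7.6
eef_pos: [523.9, 62.6, 58.0]
tcp_rot: [-179.9, 0.1, -106.7]
ft_force: [0.9, -0.5, -1.4]
finger_gap: 0.525
```

Run:
```python
from h import *
s=telemetry.sense();c=vision.get_calibration('wrist'); im=snap('wrist','w3.png')
print(s['time'],s['eef_pos'],s['tcp_rot'],c['origin'],c['rotation'],s['ft_force'])
import pickle; pickle.dump((c,s['eef_pos'],s['tcp_rot']),open('c3.pkl','wb'))
cv2.imwrite('pics/w3c.png',cv2.resize(cv2.convertScaleAbs(im[60:180,245:400,::-1],alpha=1.3),(0,0),fx=5,fy=5,interpolation=cv2.INTER_CUBIC))
```

```text
7.6 [523.91737525  62.57566597  58.04733291] [-1.79918549e+02  5.42305641e-02 -1.06725004e+02] [502.81779016  -7.60569481 201.27387085] [-1.66880115e+01  8.04251948e-02  1.63269335e+02] [ 0.93406024 -0.50537307 -1.40725002]
```

View pics/w3c.png

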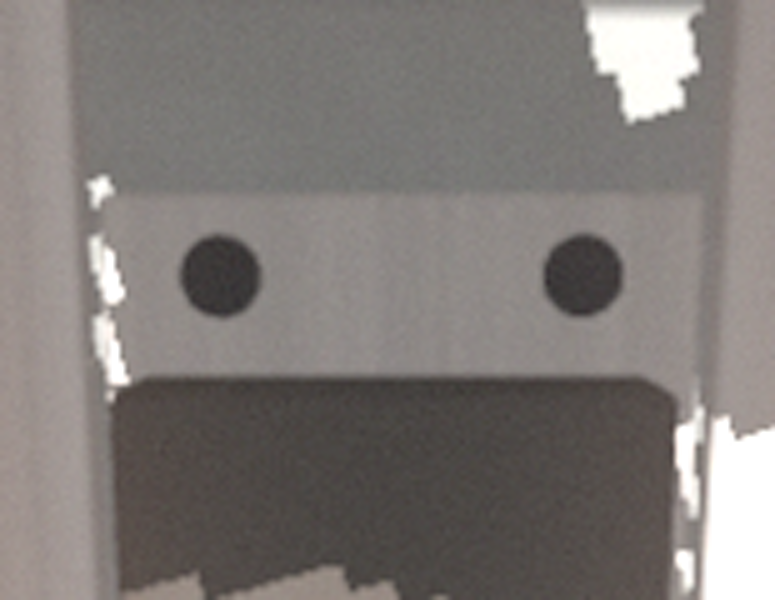

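Plate end at crop row 191, edges 104/700, screws (220,275),(584,275); lining bottom edge at row 376, 142 to 645.

Run:
```python
from h import *
import pickle; c,t,r=pickle.load(open('c3.pkl','rb'))
f=lambda p,z: at('wrist',245+(p[0]+.5)/5-.5,60+(p[1]+.5)/5-.5,z,c)[:2]
tcp=t[:2]; psi=np.radians(r[2]); X=np.array([np.cos(psi),np.sin(psi)]);Y=np.array([np.sin(psi),-np.cos(psi)])
T=lambda p:np.round([(p-tcp)@X,(p-tcp)@Y],2)
for n,p,z in[('plateendL',(104,191),33),('plateendR',(701,191),33),('scL',(220,275),33),('scR',(584,275),33),('railLin',(70,60),31),('railRin',(736,60),31),('railLin2',(92,360),31),('railRin2',(715,300),31),
 ('linbL',(142,376),52.5),('linbR',(645,376),52.5),('lintL',(113,402),68.5),('lintR',(674,398),68.5)]: print(n,T(f(p,z)),f(p,z).round(1))
```

```text
plateendL [ 75.85 -28.63] [529.5 -18.3]
plateendR [75.85 30.14] [473.2  -1.4]
scL [ 67.85 -17.45] [521.1  -7.4]
scR [67.85 18.9 ] [486.3   3. ]
railLin [ 88.07 -31.67] [528.9 -30.9]
railRin [88.06 33.26] [466.7 -12.2]
railLin2 [ 59.35 -31.04] [536.6  -3.2]
railRin2 [65.33 32.49] [474.    9.4]
linbL [ 59.7 -22.7] [528.5  -1.1]
linbR [59.7  22.48] [485.2  11.9]
lintL [ 59.1  -22.69] [528.6  -0.6]
lintR [59.42 22.47] [485.3  12.1]
```

step_arm:
  steps:
    - [[0.0012,0.0009,0.005],0,0.8]
    - [[0,0,0.006],0,0.8]
    - [[0,0,0.004],0,0.8]
    - [[0,0,0.002],0,0.8]
    - [[0,0,0.001],0,0.8]
    - [[0,0,0],0,0.8]
    - [[0,0,0],0,0.8]

```text
time: 8.35
eef_pos: [522.1, 61.5, 39.4]
tcp_rot: [-180.0, 0.0, -106.7]
ft_force: [-0.0, 0.5, -1.8]
finger_gap: 0.525
```

step_arm:
  steps:
    - [[0,0,0.0007],0,0.8]
    - [[0,0,0.0007],0,0.8]
    - [[0,0,0],0,0.8]

```text
time: 8.65
eef_pos: [522.2, 61.6, 38.5]
tcp_rot: [-180.0, 0.0, -106.7]
ft_force: [-2.1, -0.2, 3.4]
finger_gap: 0.526
```

step_arm:
  steps:
    - [[0,0,0],0,0.44]
    - [[0,0,0],0,0.4]
    - [[0,0,0],0,0.34]
    - [[0,0,0],0,0.3]
    - [[0,0,0],0,0.3]
    - [[0,0,0],0,0.3]

```text
time: 9.25
eef_pos: [522.0, 61.4, 37.9]
tcp_rot: [180.0, -0.0, -106.7]
ft_force: [-0.6, 0.8, 0.7]
finger_gap: 0.699
```

step_arm:
  steps:
    - [[0,0,-0.005],0,0.3]
    - [[0,0,-0.015],0,0.3]
    - [[0,0,-0.03],0,0.3]
    - [[0,0,-0.03],0,0.3]
    - [[0.015,0,-0.01],0,0.6]
    - [[0.025,0,0],0,1]
    - [[0.025,0,0],0,1]
    - [[0.02,0,0],0,1]
    - [[0.01,0,0],0,1]
    - [[0.003,0,0],0,1]
    - [[0,0,0],0,1]
    - [[0,0,0],0,1]

```text
time: 10.45
eef_pos: [494.1, -32.0, 127.9]
tcp_rot: [-180.0, 0.0, -106.7]
ft_force: [-0.1, -0.5, 0.4]
finger_gap: -0.003
```

Run:
```python
from h import *
s=telemetry.sense(); im=snap('top','top1.png')
print(s['time'],s['eef_pos'],s['tcp_rot'],s['ft_force'],s['finger_gap'])
c=vision.get_calibration('wrist');w=snap('wrist','w4.png')
import pickle; pickle.dump((c,s['eef_pos'],s['tcp_rot']),open('c4.pkl','wb'))
cv2.imwrite('pics/w4b.png',cv2.resize(w[130:400,200:440,::-1],(0,0),fx=2.2,fy=2.2,interpolation=cv2.INTER_CUBIC))
t=cv2.resize(im[150:260,200:360,::-1],(0,0),fx=3.7,fy=3.7,interpolation=cv2.INTER_CUBIC)
wv=cv2.resize(w[:,:,::-1],(590,369)) ; 
cv2.imwrite('pics/j4.png',np.vstack([t[:, :590][:230*2][:407][40:270],wv]))
```

```text
10.45 [494.10777372 -31.97929145 127.86050128] [-1.79990459e+02  7.00062981e-03 -1.06717280e+02] [-0.092083   -0.52896304  0.4226119 ] -0.003122651027985424
```

View pics/j4.png

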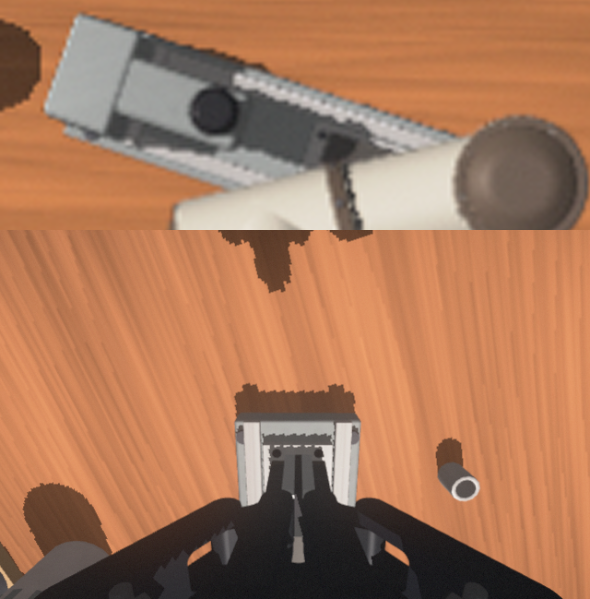

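The lower picture shows the shut fingers over the mouth; the top camera is blocked by the arm. I'll check the placing with the scene camera.

Run:
```python
from h import *
im=snap('scene','scene1.png')
cv2.imwrite('pics/s1.png',cv2.resize(im[180:260,295:445,::-1],(0,0),fx=5.3,fy=5.3,interpolation=cv2.INTER_CUBIC))
X=np.array([np.cos(np.radians(-106.72)),np.sin(np.radians(-106.72))]);Y=np.array([X[1],-X[0]])
# predicted pixels in crop for the ideal lining top corners
cen=np.array([501.35,-9.85])-75*X
for a in(60,-60):
  for b in(-23,23):
    p=proj('scene',[*(cen+a*X+b*Y),49]); q=proj('scene',[*(cen+a*1.25*X+b*30/23*Y),33]); print(a,b,((p-[295,180]+.5)*5.3-.5).round(),'plate',((q-[295,180]+.5)*5.3-.5).round())
```

```text
60 -23 [141. 275.] plate [115. 304.]
60 23 [135. 210.] plate [108. 219.]
-60 -23 [355. 261.] plate [381. 286.]
-60 23 [343. 196.] plate [365. 203.]
```

View pics/s1.png

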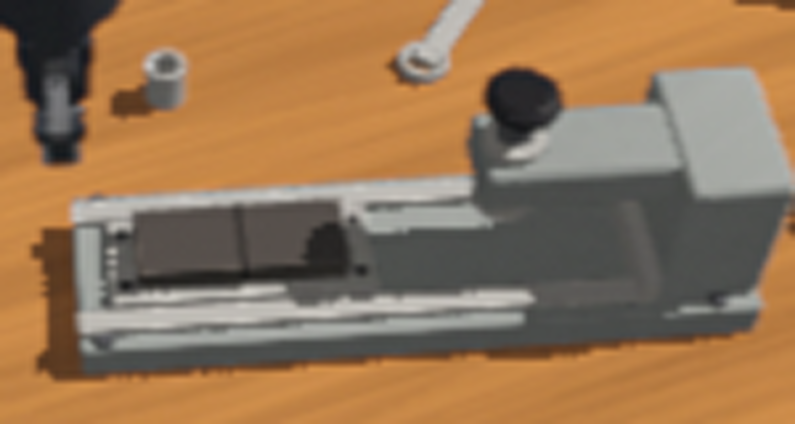

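Lining corners (133,212), (339,201), (350,272), (137,275): square and centred, as predicted. Now push the plate.

step_arm:
  steps:
    - [[0,-0.0006,0.01],0,1]
    - [[0,0,0.03],0,1]
    - [[0,0,0.03],0,1]
    - [[0,0,0.018],0,1]
    - [[0,0,0.008],0,1]
    - [[0,0,0.0034],0,1]
    - [[0,0,0],0,1]
    - [[0,0,0],0,1]

```text
time: 11.4
eef_pos: [495.1, -32.4, 29.3]
tcp_rot: [-179.9, 0.0, -106.7]
ft_force: [-0.1, 0.9, 0.5]
finger_gap: 0.003
```

step_arm:
  steps:
    - [[-0.002,0,0],0,1]
    - [[-0.002,0,0],0,1]
    - [[-0.002,0,0],0,1]
    - [[-0.002,0,0],0,1]
    - [[-0.002,0,0],0,1]
    - [[-0.002,0,0],0,1]
    - [[-0.002,0,0],0,1]
    - [[-0.003,0,0],0,1]
    - [[-0.003,0,0],0,1]
    - [[-0.004,0,0],0,1]
    - [[-0.004,0,0],0,1]
    - [[-0.005,0,0],0,1]

```text
time: 12.6
eef_pos: [502.1, -2.4, 28.4]
tcp_rot: [179.8, -0.2, -106.8]
ft_force: [-1.8, -5.9, 3.8]
finger_gap: 0.002
```

step_arm:
  steps:
    - [[-0.006,0,0],0,1]
    - [[-0.006,0,0],0,1]
    - [[-0.007,0,0],0,1]
    - [[-0.007,0,0],0,1]
    - [[-0.007,0,0],0,1]
    - [[-0.007,0,0],0,1]
    - [[-0.007,0,0],0,1]
    - [[-0.007,0,0],0,1]
    - [[-0.007,0,0],0,1]
    - [[-0.007,0,0],0,1]
    - [[-0.006,0,0],0,1]
    - [[-0.006,0,0],0,1]

```text
time: 13.8
eef_pos: [524.9, 73.8, 28.4]
tcp_rot: [179.8, -0.3, -106.8]
ft_force: [-1.9, -7.8, 4.1]
finger_gap: -0.006
```

step_arm:
  steps:
    - [[-0.005,0,0],0,1]
    - [[-0.004,0,0],0,1]
    - [[-0.004,0,0],0,1]
    - [[-0.004,0,0],0,1]
    - [[-0.003,0,0],0,1]
    - [[-0.003,0,0],0,1]
    - [[-0.002,0,0],0,1]
    - [[-0.002,0,0],0,1]
    - [[-0.002,0,0],0,1]
    - [[-0.002,0,0],0,1]

```text
time: 14.8
eef_pos: [533.7, 103.0, 28.4]
tcp_rot: [179.8, -0.3, -106.8]
ft_force: [-1.9, -7.0, 5.0]
finger_gap: -0.002
```

step_arm:
  steps:
    - [[-0.002,0,0],0,1]
    - [[-0.002,0,0],0,1]
    - [[-0.002,0,0],0,1]
    - [[-0.002,0,0],0,1]
    - [[-0.002,0,0],0,1]
    - [[-0.0015,0,0],0,1]
    - [[-0.001,0,0],0,1]

```text
time: 15.5
eef_pos: [537.4, 115.0, 28.4]
tcp_rot: [179.8, -0.3, -106.8]
ft_force: [-2.7, -7.0, 5.1]
finger_gap: 0.002
```

step_arm:
  steps:
    - [[-0.001,0,0],0,1]
    - [[-0.001,0,0],0,1]
    - [[-0.001,0,0],0,1]
    - [[-0.001,0,0],0,1]

```text
time: 15.9
eef_pos: [538.5, 118.7, 28.4]
tcp_rot: [179.8, -0.3, -106.8]
ft_force: [-2.3, -6.8, 5.9]
finger_gap: -0.001
```

step_arm:
  steps:
    - [[-0.001,0,0],0,1]
    - [[-0.001,0,0],0,1]
    - [[-0.001,0,0],0,1]

```text
time: 16.2
eef_pos: [538.7, 120.1, 28.4]
tcp_rot: [179.7, -0.5, -106.8]
ft_force: [-1.0, -14.9, 7.0]
finger_gap: 0.001
```

step_arm:
  steps:
    - [[-0.001,0,0],0,1]
    - [[-0.001,0,0],0,1]

```text
time: 16.4
eef_pos: [538.6, 120.4, 28.3]
tcp_rot: [179.6, -0.6, -106.8]
ft_force: [-0.5, -19.6, 8.5]
finger_gap: 0.002
```

step_arm:
  steps:
    - [[0.003,0,0],0,1]
    - [[0.006,0,0],0,1]
    - [[0.012,0,0],0,1]
    - [[0.015,0,-0.01],0,1]
    - [[0.01,0,-0.03],0,1]
    - [[0,0,-0.04],0,1]
    - [[0,0,-0.04],0,1]
    - [[0,0,-0.03],0,1]
    - [[0,0,-0.015],0,1]
    - [[0,0,-0.005],0,1]
    - [[0,0,0],0,1]
    - [[0,0,0],0,1]

```text
time: 17.6
eef_pos: [527.9, 81.5, 197.5]
tcp_rot: [179.9, -0.1, -106.8]
ft_force: [-0.6, -0.1, 0.4]
finger_gap: 0.0
```

Run:
```python
from h import *
s=telemetry.sense(); im=snap('scene','scene2.png'); t=s['eef_pos']; psi=np.radians(s['tcp_rot'][2])
X=np.array([np.cos(psi),np.sin(psi)]);Y=np.array([X[1],-X[0]]); d=np.array([564.5,201.4])-t[:2]
print(t,s['tcp_rot'],s['ft_force'],d@X,d@Y)
cv2.imwrite('pics/s2.png',cv2.resize(im[180:260,295:445,::-1],(0,0),fx=5.3,fy=5.3,interpolation=cv2.INTER_CUBIC))
```

```text
[527.94596325  81.45105285 197.45909669] [ 1.79892823e+02 -6.04369201e-02 -1.06763679e+02] [-0.56809154 -0.12494375  0.41033209] -125.39451363301437 -0.4043217386075001
```

View pics/s2.png

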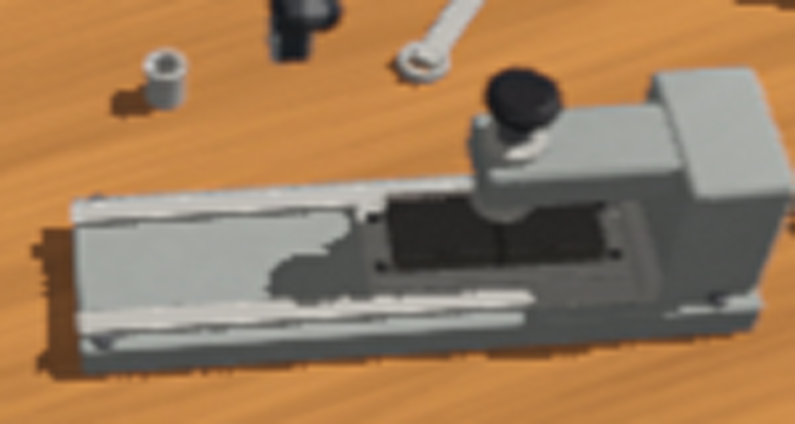

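Plate home at the stop (screws (380,267) and (614,254)), the lining (388–602) is square on it, groove under the ram. Now to the plunger.

step_arm:
  steps:
    - [[-0.01,-0.0004,0],0,1]
    - [[-0.025,0,0],0,1]
    - [[-0.03,0,0],0,1]
    - [[-0.03,0,0],0,1]
    - [[-0.02,0,0],0,1]
    - [[-0.0084,0,0.004],0,1]
    - [[-0.002,0,0.01],0,1]
    - [[0,0,0.01],0,1]
    - [[0,0,0.006],0,1]
    - [[0,0,0.003],0,1]
    - [[0,0,0],0,1]

```text
time: 18.75
eef_pos: [565.0, 201.0, 165.0]
tcp_rot: [180.0, -0.0, -106.8]
ft_force: [-0.4, -0.3, 0.4]
finger_gap: 0.003
```

step_arm:
  steps:
    - [[0,0,0.003],0,1]
    - [[0,0,0.003],0,1]
    - [[0,0,0.003],0,1]
    - [[0,0,0],0,1]

```text
time: 19.15
eef_pos: [565.6, 201.8, 157.5]
tcp_rot: [-179.9, 0.0, -106.7]
ft_force: [-1.5, 0.0, 6.7]
finger_gap: 0.002
```

Contact at about 160 mm with 6.7 N, as the spring should give. Pressing on.

step_arm:
  steps:
    - [[0,0,0.003],0,1]
    - [[0,0,0.003],0,1]
    - [[0,0,0.003],0,1]
    - [[0,0,0.003],0,1]
    - [[0,0,0.002],0,1]
    - [[0,0,0.002],0,1]
    - [[0,0,0.001],0,1]
    - [[0,0,0],0,1]

```text
time: 19.95
eef_pos: [565.6, 201.8, 141.7]
tcp_rot: [-179.9, 0.0, -106.7]
ft_force: [-3.7, -1.7, 9.9]
finger_gap: 0.0
```

step_arm:
  steps:
    - [[0,0,0.001],0,1]
    - [[0,0,0.001],0,1]
    - [[0,0,0.0005],0,1]

```text
time: 20.25
eef_pos: [565.7, 201.8, 140.1]
tcp_rot: [-179.9, 0.0, -106.7]
ft_force: [-5.1, 0.3, 14.4]
finger_gap: 0.004
```

step_arm:
  steps:
    - [[0,0,0.001],0,1]
    - [[0,0,0.0005],0,1]
    - [[0,0,0],0,1]

```text
time: 20.55
eef_pos: [565.7, 201.8, 140.0]
tcp_rot: [-179.8, 0.0, -106.7]
ft_force: [-7.3, -1.0, 17.8]
finger_gap: -0.001
```

step_arm:
  steps:
    - [[0,0,0],0,1]
    - [[0,0,0],0,1]
    - [[0,0,0],0,1]
    - [[0,0,0],0,1]
    - [[0,0,0],0,1]
    - [[0,0,0],0,1]
    - [[0,0,0],0,1]
    - [[0,0,0],0,1]
    - [[0,0,0],0,1]

```text
time: 21.45
eef_pos: [565.7, 201.8, 140.0]
tcp_rot: [-179.8, 0.0, -106.7]
ft_force: [-7.3, -1.8, 18.6]
finger_gap: -0.0
```

On the stop (z 140.0, force up to 18.6 N), held for 1.2 s. Release and look.

step_arm:
  steps:
    - [[0,0,-0.003],0,1]
    - [[0,0,-0.004],0,1]
    - [[0,0,-0.005],0,1]
    - [[0,0,-0.006],0,1]
    - [[0,0,-0.01],0,1]
    - [[0,0,-0.02],0,1]
    - [[0,0,-0.03],0,1]
    - [[0,0,-0.03],0,1]
    - [[0,0,-0.02],0,1]
    - [[0,0,-0.01],0,1]
    - [[0,0,0],0,1]
    - [[0,0,0],0,1]

```text
time: 22.65
eef_pos: [564.7, 201.7, 272.1]
tcp_rot: [179.9, -0.1, -106.8]
ft_force: [1.0, 0.5, 0.3]
finger_gap: -0.0
```

step_arm:
  steps:
    - [[0.02,0,0],0,1]
    - [[0.03,0,0],0,1]
    - [[0.035,0,0],0,1]
    - [[0.035,0,0],0,1]
    - [[0.035,0,0],0,1]
    - [[0.035,0,0],0,1]
    - [[0.03,0,0],0,1]
    - [[0.02,0,0],0,1]
    - [[0.01,0,0],0,1]
    - [[0,0,0],0,1]
    - [[0,0,0],0,1]

```text
time: 23.75
eef_pos: [493.2, -37.4, 273.1]
tcp_rot: [180.0, -0.0, -106.8]
ft_force: [0.4, 0.4, -0.4]
finger_gap: 0.002
```

Run:
```python
from h import *
s=telemetry.sense(); im=snap('scene','scene3.png'); print(s['time'],s['eef_pos'],s['ft_force'])
a=cv2.imread('pics/scene2.png'); b=im[:,:,::-1]
print('diff vs before press',(cv2.absdiff(a,b)[195:260,345:425].max(2)>40).sum())
cv2.imwrite('pics/s3.png',cv2.resize(b[180:260,295:445],(0,0),fx=5.3,fy=5.3,interpolation=cv2.INTER_CUBIC))
```

```text
23.75 [493.2210332  -37.43885493 273.11308075] [ 0.4389204   0.35120544 -0.3879798 ]
diff vs before press 0
```

View pics/s3.png

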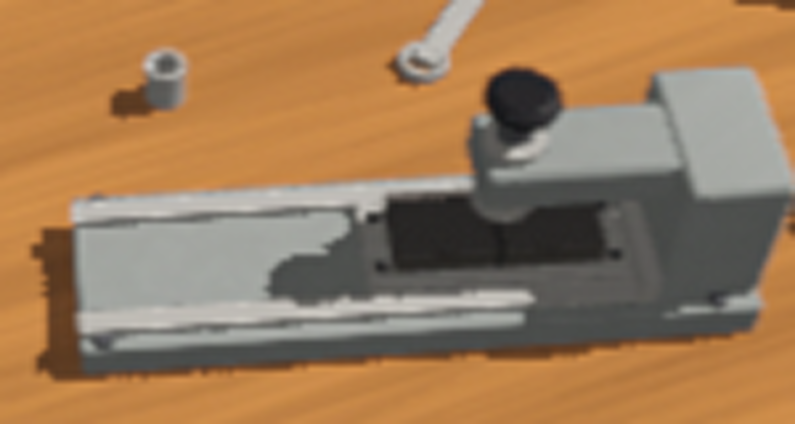

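The plunger is up again (head at (523,100)), with lining and plate unchanged and the bystanders in place.

```bash
python3 -c "from station import arm; print(arm.close_job())"
```

```text
the job is handed in; nothing more can be done
None
```

The job is done and handed in at about 24 s of the 62 s allowed.

- **Lining:** I gripped it across its width and laid it on the plate. Wrist views put it within about 1 mm of centre, and the scene view showed it square.
- **Plate:** I pushed it along the channel until it stalled at the end stop. The push force rose from about 7 N to 20 N with no further travel, which fits the expected 146 mm.
- **Plunger:** I pressed the head to z = 140.0 mm, its stop, with up to 18.6 N. I held it for about 1.2 s and let it spring back.

**Last checks:** The final scene picture shows the plunger up, the plate home and the lining square. Around the press it does not differ from the picture taken before pressing. The socket and wrench, the bystanders in that picture, had not moved; I did not look at the others again after the start. The top camera was blocked by the arm when I checked the placing. The top and wrist cameras disagreed by about 3 mm on where the plate's end was, so I used the close wrist view.

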